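# Load the dish carrier under the imager's leaf spring

### The arm

A 7-joint arm with a two-finger parallel gripper is mounted at the origin on the work surface. World frame = base frame: x ahead of the robot, y to its left, z up, the work surface at z = 0. Lengths are in m, angles in rad, forces in N, time in s.
With the tool pointing down it reaches from about 0.425 to 0.875 m from the base axis. Payload 4.7 kg.
Tool frame: the origin (TCP) lies midway between the tips of the shut fingers; the grasp point (between the pads) lies 19 mm behind it; z points along the fingers, y is the line along which they close (so a half turn about z gives the same grasp; the last joint's range is limited). The gripper opens to 87 mm and grips with 3 to 60 N. Pads are 19 mm wide; open, the fingers measure 117 mm over their backs; the gripper's body (75 mm by 190 mm) begins 51 mm behind the grasp point.
Start: joints at [1.346, 0.321, -0.07, 1.45, 0.023, 1.371, -0.057], TCP at [0.154, -0.632, 0.223] pointing down, gripper open.
Joint ranges: [-2.86, 2.86], [-0.3, 2.09], [-1.38, 1.24], [0.06, 2.45], [-1.56, 4.7], [0.09, 2.05], [-2.69, 2.69]. Speed limits (rad/s): [2.57, 2.57, 3.14, 3.14, 3.14, 3.14, 3.14].

### API

Orientations are given as a rotation vector (axis times angle).
In Python, from bench import ctrl, get_image, calibration gives the robot as it stands.
- The arm moves only by the tool apply_moves, never from a script. Its arguments are lists of equal length, an entry for each row: "dp": the shift along the tool's x, y, z in m, a list of three; "twist": the turn, a rotation vector about the tool's x, y, z in rad, a list of three; "fingers": the closure, from 0 (fully open) to 1 (shut). In form: {"dp": [[dx, dy, dz], ...], "twist": [[ax, ay, az], ...], "fingers": [fingers, ...]}. A call has 1 to 10 rows; each row shifts and turns the commanded pose from where the row before left it, along the tool's axes as they then stand; what a row does not reach is not made up. A row lasts 1/10 s, in which the tool goes at most 50 mm and 8.59 degrees, less where a joint would pass 70% of its speed; a pose out of reach is approached as far as the arm can. A call is refused whole if a number of a shift passes 0.05 or a number of a turn 0.15, either way. A call with a gripper value outside its range is refused whole. The fingers move at their own pace and stop on an object; "newtons" is the grip in N (left out, the last holds). Time passes only in rows, so rows that do not move let the fingers close. It gives the time, the measured TCP pose, the force, the opening and the grip force at its end, in the units of the state.
- ctrl.get_state(): the state, without advancing time (a new reading comes with each control period).
- get_image(name): name is "scene" or "top" or "wrist"; returns the picture (400x640x3 uint8, red, green, blue); there is no depth.
- calibration(name): a dict with "fx", "fy", "cx", "cy" (pixels), "k1" (the pictures are not rectified: a ray, as slopes to the right and down, at radius r is drawn at 1 + k1 r^2 times it, then the intrinsics apply), "eye" and "attitude" of the camera in the world; the wrist camera has in their place "hand_eye" (4x4, takes a point from camera to tool coordinates, whose origin is the TCP and whose axes are the flange's). Camera axes: x right, y up, looking along -z (the intrinsics and any distortion apply to the point x, -y, -z); pixel columns grow to the right and rows downward; lengths in m; the calibration is good to about 2 mm. A picture is of the moment at which its call begins: read the wrist's pose just before it. calibration takes no time and is no camera call.
- ctrl.close_job(): hands the job in; it is judged then, once.
The state is a dict: "time": time; "joint_positions": joint angles; "qd": joint speeds; "joint_torque": joint torques, N m; "position": TCP position; "tool_rot": TCP orientation; "ft_force": force on the tool from outside, world axes, zero at the start; "torque": the same for the moment, N m; "grip_width": opening from 0.0 (shut) to 1.0 (fully open); "grip_force": force on a finger pad.
Only numpy, scipy, OpenCV 4.12 (cv2) and the standard library are available. Lean on these libraries where they do the work, as an engineer would, in place of code of your own. Each camera call takes 0.05 s, during which the arm holds its last target. There are 200 camera calls.

### The job

Load the grey dish carrier into the imaging dock: press it down firmly on its ribbed thumb pad so that its sprung bed sinks and, keeping it pressed down, slide it along the track beneath the leaf spring until it is fully home against the end stop; then let go and move clear, so that the spring alone holds it down. Only press and push the carrier with the fingertips, never lift it or tip it, do not touch the leaf spring with the robot, and leave everything else on the bench where it is.

Things in the scene. Friction and masses are not known exactly. Their poses are not given: they have to be found in the camera images.
- dock: Loading dock of a dish imager, fixed: white base plate 306 x 120 x 12 mm with an aluminium track, 84 mm wide inside, side walls 6 mm thick, tops 38 mm above the bench. Origin on the bench (z = 0), on the track's centre line; x axis = the direction in which the carrier slides in (yaw varies). Track from x = -169 mm (low end wall, 38 high) to the end stop; white block at x = 103 to 129, 46 high.
- stop (a point): Middle of the end stop's face on the dock, at dock x = 70.5 mm, y = 0, 30 mm above the bench (stop's top: 35 mm). With the carrier fully home its front edge touches this face and its origin is at dock x = 0.5 mm.
- carrier: Loose grey dish carrier on the sprung bed in the track, 0.11 to 0.22 kg, 2 mm side play: plate 140 (x) x 80 x 12 mm. Origin: centre of its underside; x as the dock's. On top, front to rear: bare plate x = 70 to 29 mm, fixed clear dish (50 mm across, 12 tall, at x = 4), cross ridge x = -24 to -32 (60 wide, 10 tall), ribbed thumb pad x = -32 to -70. At the start it is 35 to 60 mm short of the spring.
- pad (a point): Middle of the carrier's thumb pad surface, 51 mm behind the carrier's origin and 12 mm above its underside; 46 mm above the bench while the bed is up. The ridge's rear face is 19 mm ahead of it, so fingertips pressing here can also push the carrier forward by the ridge.
- bed (a joint): Slippery white sprung bed under the carrier: m pressed down; 0 up (its top 34 mm above the bench), 0.010 bottomed. 6 N (carrier weight included) starts it, 0.7 N more per mm, 13 N bottoms it. Above 5 mm down (7 to 9 is good) the carrier passes under the spring's front edge; less, it butts against it. Carrier home and let go: the spring holds the bed about 7 mm down.
- leaf (a joint): Lift angle (rad) of the steel leaf spring: 0 free, about 0.065 over the carrier. 62 mm wide, 78 long, on the centre line, from the white block (dock x = 117 mm) back to its front edge. Its heel, the lowest line, is at dock x = 56 mm, 35 mm above the bench when free; the carrier lifts it by itself as it slides. It presses with 4 N, plus 1.4 N per mm of lift.
- spring_edge (a point): Middle of the lower edge of the leaf spring's folded, blunt front edge: dock x = 40 mm, y = 0, 41 mm above the bench (the edge stands 9 mm tall, top 50 mm). The carrier's top front edge must be below this to pass.
- tube_rack: Bystander: white wire rack of ten capped culture tubes, 136 x 58 mm, 105 mm tall; origin under its centre.
- dishes: Bystander: stack of three clear dishes, 90 mm across, 46 mm tall; origin under its centre.
- pen: Bystander: white marker pen with a black cap lying flat, 133 mm long (x), 11 mm thick; origin on the bench.
- forceps: Bystander: steel forceps lying flat, 142 mm long (x), 20 mm wide, 7 mm thick; origin on the bench.
- jar: Bystander: glass culture jar, 60 mm across, 85 mm tall; origin under its centre.
- tablet: Bystander: black tablet computer lying flat, 120 x 180 x 9 mm; origin under its centre.
- bottle: Bystander: white plastic bottle, 60 mm across, 130 mm tall; origin under its centre.
Not all that is in view belongs to the job. There is more than one size of the carrier; the job needs the largest.

How it is judged:
On the way, in this order (a step that is already met when the one before it is completed fails the run):
1. the fingertips press the carrier down at least 4.5 mm while it is still outside the leaf spring, or barely at its front edge (value of joint bed above 0.0045 m and contact force between the fingers and carrier above 2 N and x of carrier in the frame of dock below -0.018 m), for 0.05 s.
2. the carrier has been slid beneath the spring to within 4 mm of the end stop (x of carrier in the frame of dock above -0.0035 m and value of joint leaf above 0.01 rad), for 0.1 s.
At the end, for the whole second after the job is handed in: The carrier lies level and at rest in the track with its front edge within 4 mm of the end stop, under the leaf spring, which is lifted by it (at least 0.02 rad) and alone keeps the bed at least 4.5 mm down; the robot is clear (x of carrier in the frame of dock between -0.0035 and 0.004 m and y of carrier in the frame of dock between -0.006 and 0.006 m and angle between the x axis of carrier and the x axis of dock, either way round below 0.06 rad and angle between carrier's own z axis and vertical below 0.06 rad and value of joint bed above 0.0045 m and value of joint leaf above 0.02 rad and linear speed of carrier below 0.01 m/s); the robot touches nothing.
It fails at once if the carrier is lifted (its origin more than 8 mm above its height on the raised bed) (z of carrier in the frame of dock above 0.042 m).
It fails at once if the carrier is tipped more than 0.2 rad (angle between carrier's own z axis and vertical above 0.2 rad).
It fails at once if the robot pushes on the leaf spring (over 1 N) (contact force between any of the fingers, the arm and leaf above 1 N).
It fails at once if a bystander is moved more than 20 mm (distance of any of tube_rack, dishes, pen, forceps, jar, tablet, bottle from where it was at the start of the episode above 0.02 m).
It also fails if it takes over 35 s, if anything falls off the work surface, if the arm or the gripper's body presses on something with over 40 N, if the wrist force passes 120 N, or if a joint passes its speed limit or range.

## Working session

There is one attempt and no reset: what is moved stays moved. The work goes in short steps, Python scripts to look and compute and a tool call to move; the robot and the scene stay as the last step left them, time stands still between calls to the robot, and variables do not carry over. Pictures are saved under pics/ and viewed, at most 10 in all, crops included, and the job is handed in when it is done.

Besides the shell and the picture viewer there is one more tool, called after "Call:" by a JSON object that holds its "api" and its "payload". apply_moves: Moves the arm, as the interface text tells. Its arguments: {"type":"object","properties":{"dp":{"type":"array"},"twist":{"type":"array"},"fingers":{"type":"array"},"newtons":{"type":"number"}},"required":["dp","twist","fingers"]}

```bash
mkdir -p pics
python3 - <<'E'
from bench import ctrl,get_image,calibration
import cv2
for n in("scene","top"):
    im=get_image(n);cv2.imwrite(f"pics/{n}0.png",im[:,:,::-1]);print(n,calibration(n))
print(calibration("wrist"));print(ctrl.get_state())
E
```

```text
scene {'fx': 513.2757740713463, 'fy': 513.2757740713463, 'cx': 322.1530527633806, 'cy': 197.17485409466968, 'k1': -0.05998898853391125, 'eye': array([ 1.34751995, -0.57312016,  0.79457361]), 'attitude': array([0.86500918, 0.44264001, 0.8737091 ])}
top {'fx': 506.29438913724147, 'fy': 506.29438913724147, 'cx': 316.4199151799299, 'cy': 203.42039222980057, 'k1': -0.016186650712571533, 'eye': array([0.39423032, 0.02057283, 1.37552193]), 'attitude': array([ 0.10401854, -0.09328301, -1.58595077])}
{'fx': 318.48429806365766, 'fy': 318.48429806365766, 'cx': 322.12858085984107, 'cy': 198.47518608321587, 'k1': -0.02597140657004602, 'hand_eye': array([[ 2.18860909e-04,  9.67495147e-01,  2.52889488e-01,
         6.90301394e-02],
       [ 9.99999940e-01, -2.80032349e-04,  2.05896430e-04,
        -2.13627853e-04],
       [ 2.70021034e-04,  2.52889427e-01, -9.67495150e-01,
        -1.62270634e-01],
       [ 0.00000000e+00,  0.00000000e+00,  0.00000000e+00,
         1.00000000e+00]])}
{'time': 0.1, 'joint_positions': array([ 1.34610754,  0.32174947, -0.07007813,  1.45156854,  0.02262233,
        1.3708125 , -0.05690087]), 'qd': array([-0.00051988, -0.00275882,  0.00045787, -0.00124353, -0.00066036,
       -0.00121973, -0.00012342]), 'joint_torque': array([ 5.47020736e-04, -4.92571199e+01, -4.05396614e-01, -3.13398957e+01,
       -6.42723776e-02,  3.94408184e-02,  8.42947566e-05]), 'position': array([ 0.15356226, -0.63107749,  0.22156266]), 'tool_rot': array([-3.11751428e+00, -3.74032856e-01,  5.11931480e-04]), 'ft_force': array([ 0.01448975, -0.24641372,  0.45439546]), 'torque': array([ 0.04209509, -0.03123447, -0.03099393]), 'grip_force': 0.0, 'grip_width': 1.003067549211639}
```

View pics/top0.png

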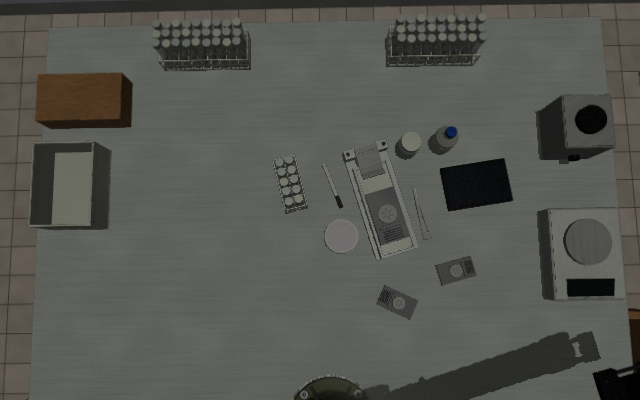

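View pics/scene0.png

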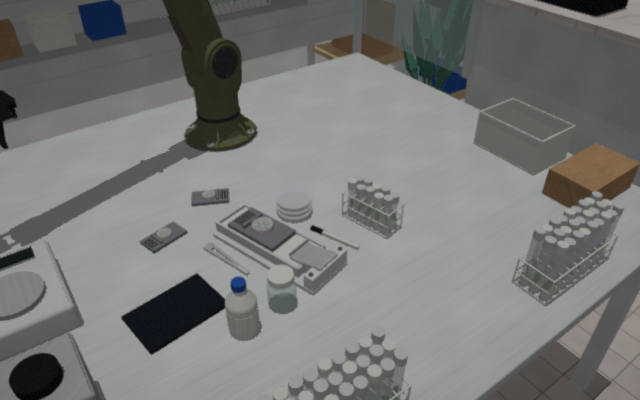

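The dock runs from about (395,250) near the robot to (365,145), with the carrier at about (385,215) and the pad toward the robot. I'll enlarge this area next.

```bash
cat > h.py <<'E'
import numpy as np,cv2
from scipy.spatial.transform import Rotation as R
from bench import ctrl,get_image,calibration
def cam(n,st=None):
    c=calibration(n)
    if n=="wrist":
        T=np.eye(4);T[:3,:3]=R.from_rotvec(st["tool_rot"]).as_matrix();T[:3,3]=st["position"]
        T=T@c["hand_eye"];return c,T[:3,:3],T[:3,3]
    return c,R.from_rotvec(c["attitude"]).as_matrix(),np.array(c["eye"])
def pix2(n,uv,z,st=None):
    c,A,e=cam(n,st)
    K=np.array([[c["fx"],0,c["cx"]],[0,c["fy"],c["cy"]],[0,0,1]])
    p=cv2.undistortPoints(np.array([[uv]],float),K,np.array([c["k1"],0,0,0.]))[0,0]
    d=A@np.array([p[0],-p[1],-1]);return e+d*(z-e[2])/d[2]
def proj(n,P,st=None):
    c,A,e=cam(n,st);q=A.T@(np.array(P)-e);s=np.array([q[0],-q[1]])/-q[2]
    s=s*(1+c["k1"]*s@s);return s*c["fx"]+[c["cx"],c["cy"]]
E
python3 - <<'E'
import cv2
im=cv2.imread("pics/top0.png")[130:270,320:440]
cv2.imwrite("pics/topc.png",cv2.resize(im,None,fx=4.2,fy=4.2,interpolation=cv2.INTER_CUBIC))
E
```

```text
(no output)
```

View pics/topc.png

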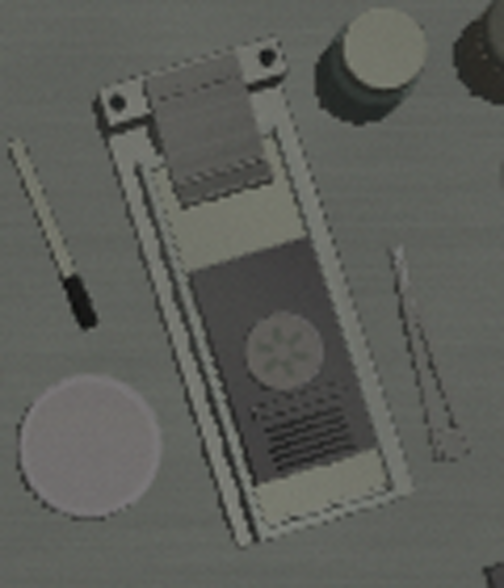

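The crop shows the carrier's top corners at (190,270), (305,237), (258,487) and (375,450). The spring's front edge runs from (183,207) to (272,180).

Run:
```python
from h import *
f=lambda u,v,z:pix2("top",(320+u/4.2,130+v/4.2),z)
FL,FR,RL,RR=[f(*p,.046) for p in((190,270),(305,237),(258,487),(375,450))]
SL,SR=f(183,207,.041),f(272,180,.041)
print(FL,FR,RL,RR,SL,SR)
print("len",np.linalg.norm(FL-RL),np.linalg.norm(FR-RR),"w",np.linalg.norm(FL-FR),np.linalg.norm(SL-SR))
c=(FL+FR+RL+RR)/4;x=(FL+FR-RL-RR);yw=np.arctan2(x[1],x[0]);y=(FL+RL-FR-RR);print("c",c,"yaw",yw,np.arctan2(-y[0],y[1]))
u=np.array([np.cos(yw),np.sin(yw),0]);s=(SL+SR)/2
print("pad",c-51*u/1000,"gap",(s-(FL+FR)/2)@u)
st=ctrl.get_state();Rm=R.from_rotvec(st["tool_rot"]).as_matrix();print(Rm)
```

```text
[ 0.58388535 -0.10159743  0.046     ] [ 0.60364963 -0.17489297  0.046     ] [ 0.44656135 -0.14000772  0.046     ] [ 0.46830723 -0.21378245  0.046     ] [ 0.62514257 -0.09878434  0.041     ] [ 0.64154807 -0.15594326  0.041     ]
len 0.14259463560922903 0.14081888178621377 w 0.07591352917108822 0.059466652080106035
c [ 0.52560089 -0.15757014  0.046     ] yaw 0.2762473707552746 0.27509118140233746
pad [ 0.47653452 -0.17148025  0.046     ] gap 0.041045135281844156
[[ 9.71619104e-01  2.36550286e-01 -5.28733041e-04]
 [ 2.36550847e-01 -9.71617677e-01  1.66956091e-03]
 [-1.18791259e-04 -1.74724952e-03 -9.99998467e-01]]
```

Call:
{"api": "apply_moves", "payload": {"dp": [[0.03,-0.0265,0],[0.03,-0.0265,0],[0.03,-0.0265,0],[0.03,-0.0265,0],[0.03,-0.0265,0],[0.03,-0.0265,0],[0.03,-0.0265,0],[0.03,-0.0265,0],[0.03,-0.0265,0],[0.03,-0.0265,0]], "twist": [[0,0,0],[0,0,0],[0,0,0],[0,0,0],[0,0,0],[0,0,0],[0,0,0],[0,0,0],[0,0,0],[0,0,-0.037]], "fingers": [1,1,1,1,1,1,1,1,1,1], "newtons": 20}}

```text
time: 1.1
position: [0.383, -0.3015, 0.2223]
tool_rot: [-3.112, -0.433, 0.001]
ft_force: [-0.1, -0.2, 0.4]
grip_width: 0.169
grip_force: 0.0
```

Call:
{"api": "apply_moves", "payload": {"dp": [[0.025,-0.027,0],[0.025,-0.027,0],[0.02,-0.027,0.01],[0.015,-0.02,0.02],[0,0,0.02],[0,0,0]], "twist": [[0,0,0],[0,0,0],[0,0,0],[0,0,0],[0,0,0],[0,0,0]], "fingers": [1,1,1,1,1,1]}}

```text
time: 1.7
position: [0.4349, -0.1813, 0.1699]
tool_rot: [-3.108, -0.435, 0.007]
ft_force: [-0.3, -0.2, -0.2]
grip_width: 0.007
grip_force: 0.0
```

Run:
```python
from h import *
st=ctrl.get_state();im=get_image("wrist");cv2.imwrite("pics/w1.png",im[:,:,::-1])
print(st["time"],st["position"],st["tool_rot"],st["ft_force"],st["grip_width"],st["joint_positions"])
np.save("w1.npy",np.r_[st["position"],st["tool_rot"]])
Rm=R.from_rotvec(st["tool_rot"]).as_matrix();print(Rm)
print("pad in tool",Rm.T@(np.array([.4765,-.1715,.046])-st["position"]))
```

```text
1.7 [ 0.43490013 -0.18125271  0.16985516] [-3.10838411 -0.4346219   0.00745753] [-0.34446861 -0.15274262 -0.16916263] 0.007361751485915807 [ 8.54882163e-01 -1.75525195e-03 -5.11289347e-01  1.92820228e+00
 -1.36007242e-03  1.22050531e+00 -9.48886539e-01]
[[ 0.96163814  0.27427341 -0.00511642]
 [ 0.27428749 -0.96164505  0.00227521]
 [-0.00429615 -0.0035913  -0.99998432]]
pad in tool [0.04321117 0.00247589 0.12366256]
```

View pics/w1.png

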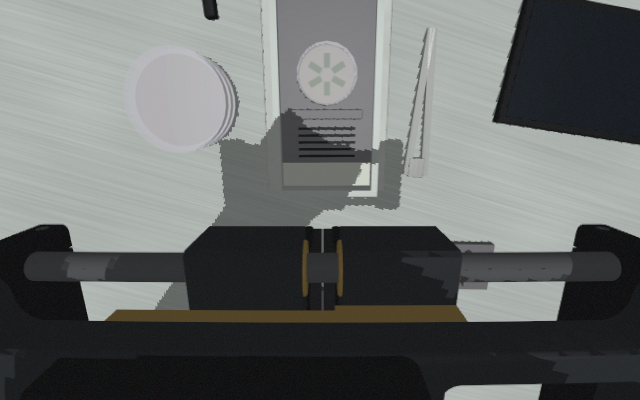

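The wrist view shows the dish centre at (327,72), the ridge at (291–362, 108–119), and the carrier's rear-edge corner at about (283,163).

Run:
```python
from h import *
a=np.load("w1.npy");st=dict(position=a[:3],tool_rot=a[3:])
yw=.276;u=np.array([np.cos(yw),np.sin(yw),0]);v=np.array([-u[1],u[0],0])
pad=np.array([.4765,-.1715,.046])
for n,p,z in(("dish top",(327,72),.058),("ridgeL rear",(291,119),.056),("ridgeR rear",(362,119),.056),("rearL",(283,163),.046),("rear mid",(327,163.5),.046),("ribs mid",(327,142),.046)):
    P=pix2("wrist",p,z,st);print(n,P,"rel pad u,v",(P-pad)@u,(P-pad)@v)
```

```text
dish top [ 0.53446437 -0.15623006  0.058     ] rel pad u,v 0.059931801797455594 -0.0011038086879489007
ridgeL rear [ 0.49060352 -0.13738663  0.056     ] rel pad u,v 0.022865957678251916 0.028978948653160922
ridgeR rear [ 0.50702366 -0.19485997  0.056     ] rel pad u,v 0.02300263215128523 -0.03079385135065893
rearL [ 0.45079838 -0.13922686  0.046     ] rel pad u,v -0.015934164208163862 0.03805563634970498
rear mid [ 0.46127782 -0.17755308  0.046     ] rel pad u,v -0.016295585425529478 -0.0016758030180976766
ribs mid [ 0.47971992 -0.17221256  0.046     ] rel pad u,v 0.002903879957227524 -0.0015630457044133637
```

Call:
{"api": "apply_moves", "payload": {"dp": [[0.024,0.0015,0.02],[0.025,0.0015,0.03],[0,0,0.03],[0,0,0.025],[0,0,0.01],[0,0,0],[0,0,0]], "twist": [[0,0,0],[0,0,0],[0,0,0],[0,0,0],[0,0,0],[0,0,0],[0,0,0]], "fingers": [1,1,1,1,1,1,1]}}

```text
time: 2.45
position: [0.4857, -0.1732, 0.059]
tool_rot: [3.111, 0.43, 0.003]
ft_force: [0.3, 0.6, 0.3]
grip_width: 0.006
grip_force: 0.0
```

Run:
```python
from h import *
st=ctrl.get_state();im=get_image("wrist");cv2.imwrite("pics/w2.png",im[:,:,::-1])
print(st["time"],st["position"],st["tool_rot"],st["ft_force"])
print(R.from_rotvec(st["tool_rot"]).as_matrix())
```

```text
2.45 [ 0.48565317 -0.17322392  0.05895405] [3.11073964e+00 4.30146560e-01 2.59939963e-03] [0.34219486 0.60054303 0.32938966]
[[ 0.9624746   0.27136573  0.0018115 ]
 [ 0.2713678  -0.96247519 -0.0010143 ]
 [ 0.00146827  0.00146782 -0.99999784]]
```

View pics/w2.png

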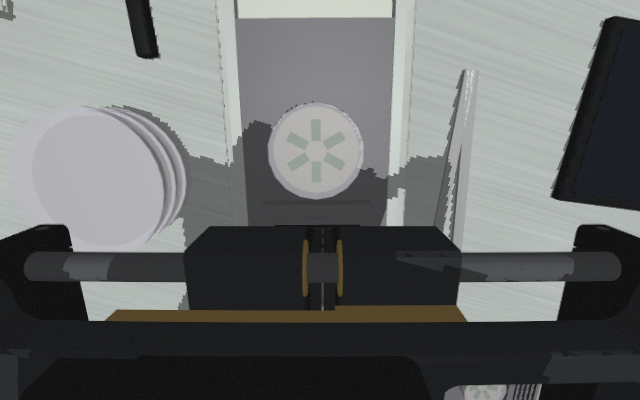

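The carrier's front edge is at row 18 (columns 237–392) and the dish top is centred at (316,150).

Run:
```python
from h import *
st=ctrl.get_state();Rm=R.from_rotvec(st["tool_rot"]).as_matrix()
for n,p,z in(("dish",(316,150),.058),("frontL",(237,18),.046),("frontR",(392,18),.046)):
    P=pix2("wrist",p,z,st);print(n,P,Rm.T@(P-st["position"]))
```

```text
dish [ 0.53496047 -0.15592405  0.058     ] [ 0.05187042 -0.00337512  0.00137211]
frontL [ 0.58654921 -0.10030067  0.046     ] [ 0.11659789 -0.04292864  0.01342332]
frontR [ 0.60764607 -0.1750781   0.046     ] [0.11660085 0.03476766 0.01358577]
```

Call:
{"api": "apply_moves", "payload": {"dp": [[0,-0.004,0.005],[0,0,0.005],[0,0,0.004],[0,0,0.003],[0,0,0.002],[0,0,0.002],[0,0,0],[0,0,0]], "twist": [[0,0,0],[0,0,0],[0,0,0],[0,0,0],[0,0,0],[0,0,0],[0,0,0],[0,0,0]], "fingers": [1,1,1,1,1,1,1,1]}}

```text
time: 3.3
position: [0.484, -0.1683, 0.0377]
tool_rot: [3.111, 0.432, -0.0]
ft_force: [-3.7, 0.9, 9.8]
grip_width: 0.002
grip_force: 5.3
```

Call:
{"api": "apply_moves", "payload": {"dp": [[0.004,0,0],[0.006,0,0],[0.006,0,0],[0.006,0,0],[0.006,0,0],[0.006,0,0],[0.004,0,0],[0,0,0]], "twist": [[0,0,0],[0,0,0],[0,0,0],[0,0,0],[0,0,0],[0,0,0],[0,0,0],[0,0,0]], "fingers": [1,1,1,1,1,1,1,1]}}

```text
time: 4.1
position: [0.5211, -0.1591, 0.038]
tool_rot: [3.11, 0.431, 0.001]
ft_force: [-3.6, -0.9, 10.5]
grip_width: 0.008
grip_force: 5.3
```

Run:
```python
from h import *
st=ctrl.get_state();im=get_image("wrist");cv2.imwrite("pics/w3.png",im[:,:,::-1])
print(st["time"],st["position"],st["ft_force"])
```

```text
4.1 [ 0.52112249 -0.15913935  0.03799142] [-3.62014508 -0.92953933 10.54105173]
```

View pics/w3.png

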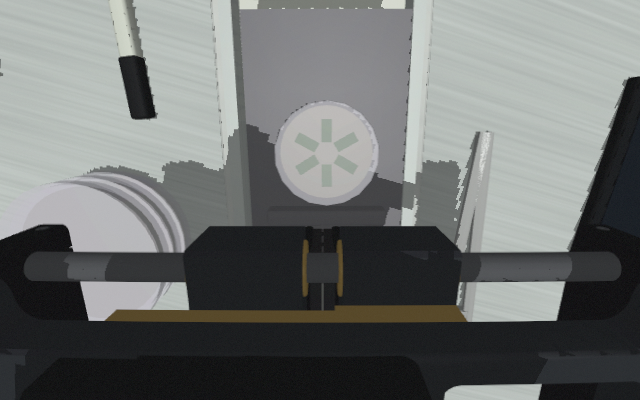

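The carrier is following, still pressed 8 mm down. The dish is centred at (327,153) and the front edge is at row 10. I'll keep sliding.

Call:
{"api": "apply_moves", "payload": {"dp": [[0.004,0,0],[0.005,0,0],[0.005,0,0],[0.005,0,0],[0.005,0,0],[0,0,0]], "twist": [[0,0,0],[0,0,0],[0,0,0],[0,0,0],[0,0,0],[0,0,0]], "fingers": [1,1,1,1,1,1]}}

```text
time: 4.75
position: [0.5413, -0.1532, 0.0365]
tool_rot: [3.111, 0.43, -0.008]
ft_force: [-5.8, -2.4, 7.1]
grip_width: 0.008
grip_force: 5.1
```

Run:
```python
from h import *
st=ctrl.get_state();im=get_image("wrist");cv2.imwrite("pics/w4.png",im[:,:,::-1])
print(st["time"],st["position"],st["ft_force"])
```

```text
4.75 [ 0.54131532 -0.15323291  0.03646469] [-5.79629163 -2.37364674  7.05397993]
```

View pics/w4.png

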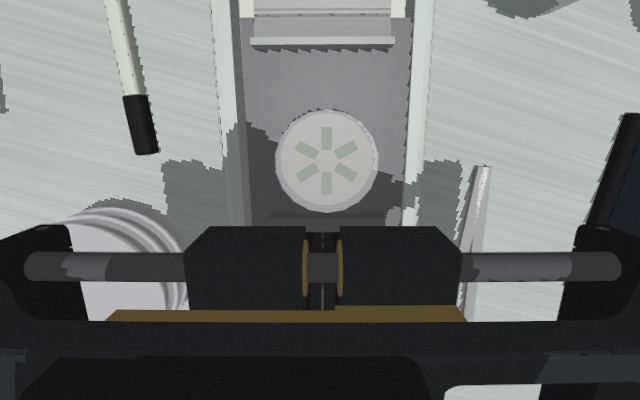

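The carrier has gone under the spring: the spring edge, at row 42, is now behind the carrier's front edge at row 18. About 10–15 mm remain, so I'll push until the force rises at the stop.

Call:
{"api": "apply_moves", "payload": {"dp": [[0.004,0,0],[0.004,0,0],[0.003,0,0],[0,0,0]], "twist": [[0,0,0],[0,0,0],[0,0,0],[0,0,0]], "fingers": [1,1,1,1]}}

```text
time: 5.2
position: [0.5515, -0.1504, 0.0365]
tool_rot: [3.111, 0.43, -0.009]
ft_force: [-5.8, -2.0, 8.0]
grip_width: 0.002
grip_force: 5.8
```

Call:
{"api": "apply_moves", "payload": {"dp": [[0.003,0,0],[0.003,0,0],[0,0,0]], "twist": [[0,0,0],[0,0,0],[0,0,0]], "fingers": [1,1,1]}}

```text
time: 5.5
position: [0.5569, -0.1489, 0.0365]
tool_rot: [3.111, 0.43, -0.01]
ft_force: [-7.4, -2.6, 9.3]
grip_width: 0.007
grip_force: 6.7
```

Run:
```python
from h import *
im=get_image("wrist");cv2.imwrite("pics/w5.png",im[:,:,::-1])
```

```text
(no output)
```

View pics/w5.png

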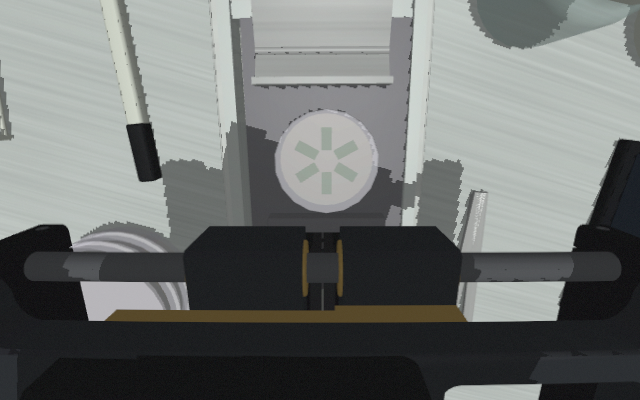

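The dish's front rim is at row 110 and the spring's lower edge at row 83. I'll compute what remains.

Run:
```python
from h import *
st=ctrl.get_state();Rm=R.from_rotvec(st["tool_rot"]).as_matrix()
a=Rm.T@(pix2("wrist",(326,161),.0485,st)-st["position"])
for z in (.044,.046):
  b=Rm.T@(pix2("wrist",(323,84),z,st)-st["position"]);print(a,b,b[0]-a[0], "home 35.5")
```

```text
[ 0.04813836  0.00159039 -0.01233308] [ 0.08302736  0.00015291 -0.00806554] 0.03488899887717731 home 35.5
[ 0.04813836  0.00159039 -0.01233308] [ 0.08284601  0.00014837 -0.01006438] 0.03470764505218207 home 35.5
```

Call:
{"api": "apply_moves", "payload": {"dp": [[0.002,0,0],[0.002,0,0],[0,0,0]], "twist": [[0,0,0],[0,0,0],[0,0,0]], "fingers": [1,1,1]}}

```text
time: 5.85
position: [0.557, -0.1489, 0.0365]
tool_rot: [3.11, 0.428, -0.023]
ft_force: [-17.6, -2.6, 17.4]
grip_width: 0.003
grip_force: 11.4
```

Force jumped with no further movement, so the carrier is at the stop. I'll relax the push, lift straight off and move clear.

Call:
{"api": "apply_moves", "payload": {"dp": [[-0.003,0,0],[0,0,-0.003],[-0.001,0,-0.004],[-0.001,0,-0.01],[0,0,-0.03],[0,0,-0.04],[-0.02,0,-0.03],[0,0,0],[0,0,0]], "twist": [[0,0,0],[0,0,0],[0,0,0],[0,0,0],[0,0,0],[0,0,0],[0,0,0],[0,0,0],[0,0,0]], "fingers": [1,1,1,1,1,1,1,1,1]}}

```text
time: 6.75
position: [0.5407, -0.1527, 0.1551]
tool_rot: [3.11, 0.432, 0.005]
ft_force: [0.0, -0.2, -0.5]
grip_width: 0.003
grip_force: 0.0
```

Run:
```python
from h import *
st=ctrl.get_state();im=get_image("wrist");cv2.imwrite("pics/w6.png",im[:,:,::-1])
print(st["position"],st["ft_force"])
```

```text
[ 0.54067666 -0.15266584  0.1550536 ] [ 0.00140584 -0.19724376 -0.46262039]
```

View pics/w6.png

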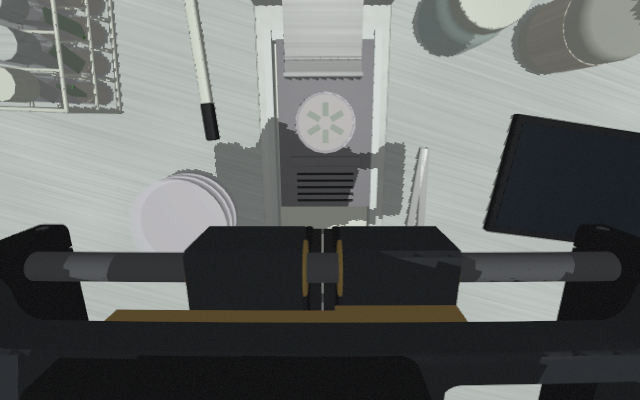

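The carrier is under the spring: dish at (325,122), spring edge at row 76. I'll check that it hasn't slid back.

Run:
```python
from h import *
st=ctrl.get_state();Rm=R.from_rotvec(st["tool_rot"]).as_matrix()
a=Rm.T@(pix2("wrist",(325,122),.051,st)-st["position"]);b=Rm.T@(pix2("wrist",(323,76.5),.045,st)-st["position"])
print(b[0]-a[0],"home 35.5")
r=Rm.T@(pix2("wrist",(325,207),.039,st)-st["position"]);print("rear-edge",b[0]-r[0],"home 109.5")
```

```text
0.03553269000426988 home 35.5
rear-edge 0.11069402402248409 home 109.5
```

```bash
python3 -c "
from bench import ctrl
print(ctrl.close_job())"
```

```text
the job is handed in; nothing more can be done
None
```

The carrier is home against the end stop and held down by the leaf spring alone, the arm is clear, and the job is handed in at about 7 s; my last wrist-camera check put it within about 1 mm of home, but the hand-in returned no verdict.

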